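# Lock the pill organizer's lids for the night

## Robot

A 6-joint arm with a two-finger parallel gripper is mounted at the origin on the work surface. World frame = base frame: x ahead of the robot, y to its left, z up, the work surface at z = 0. Lengths are in m, angles in rad, forces in N, time in s.
With the tool pointing down it reaches from about 0.275 to 0.725 m from the base axis. Payload 15.9 kg.
Tool frame: the origin (TCP) lies midway between the tips of the shut fingers; the grasp point (between the pads) lies 19 mm behind it; y points along the fingers, z is the direction in which the jaws open and shut, and the axes are right-handed (so a half turn about y gives the same grasp; the last joint's range is limited). The gripper opens to 85 mm and grips with 20 to 120 N. Pads are 22 mm wide; open, the fingers measure 114 mm over their backs; the gripper's body (76 mm by 85 mm) begins 54 mm behind the grasp point. The pads swing forward as they close: fully open they stand 13 mm farther back than shut.
Start: joints at [-1.271, 0.213, -0.034, 1.323, 0, 1.571], TCP at [0.148, -0.478, 0.231] pointing down, gripper open.
Joint ranges: [-2.98, 2.98], [-0.74, 1.72], [-1.14, 1.35], [-2.1, 2.04], [-1.57, 1.44], [-3.14, 3.14]. Speed limits (rad/s): [1.89, 1.89, 2.39, 2.57, 3.14, 3.14].

## Interface

Orientations are given as [roll, pitch, yaw] about the fixed x, y, z axes, in that order (R = Rz(yaw) Ry(pitch) Rx(roll)).
In Python, from workcell import telemetry, eyes, env gives the robot as it stands.
- The arm moves only by the tool jog_arm, never from a script. Its argument "increments" is a list of rows, each an object of numbers: "x", "y", "z": the shift along the tool's x, y, z in m; "turn": the turn about the tool's y in rad. A call has 1 to 5 rows; each row shifts and turns the commanded pose from where the row before left it, along the tool's axes as they then stand; what a row does not reach is not made up. A row lasts 1/12 s, in which the tool goes at most 41.7 mm and 7.16 degrees, less where a joint would pass 70% of its speed; a pose out of reach is approached as far as the arm can. A call is refused whole if a number of a shift passes 0.0417 or a number of a turn 0.125, either way. A call with a gripper value outside its range is refused whole. "grip" is the closure, from 0 (fully open) to 1 (shut), set as the call begins (left out, the last holds). The fingers move at their own pace and stop on an object; "newtons" is the grip in N (left out, the last holds). Time passes only in rows, so rows that do not move let the fingers close. It gives the time, the measured TCP pose, the force and the opening at its end, in the units of the state.
- telemetry.get_obs(): the state, without advancing time (a new reading comes with each control period).
- eyes.grab_frame(name): name is "scene" or "side" or "wrist"; returns the picture (420x560x3 uint8, red, green, blue); there is no depth.
- eyes.camera_params(name): a dict with "intrinsics" (3x3 intrinsics, pixels), "camera_from_world" (4x4, takes a point from world to camera coordinates). Camera axes: x right, y down, z forward; pixel columns grow to the right and rows downward; lengths in m; the calibration is good to about 2 mm. A picture is of the moment at which its call begins: read the wrist's pose just before it. camera_params takes no time and is no camera call; for the wrist camera it gives the pose at the moment of the call.
- env.hand_in(): hands the job in, once; it reports no verdict.
The state is a dict: "time": time; "q": joint angles; "qvel": joint speeds; "joint_torque": joint torques, N m; "tcp_pos": TCP position; "ee_rot": TCP orientation; "wrist_force": force on the tool from outside, world axes, zero at the start; "torque": the same for the moment, N m; "grip_width": opening from 0.0 (shut) to 1.0 (fully open).
Only numpy, scipy, OpenCV 4.12 (cv2) and the standard library are available. Lean on these libraries where they do the work, as an engineer would, in place of code of your own. Each camera call takes 0.05 s, during which the arm holds its last target.

## Task

Lock the lids of the pill organizer: with the fingertips, push the upright knob on its end deck along the long leg of the L-shaped slot to the corner, then sideways along the short leg until it is fully home at the slot's end. Only push: do not lift, tip or drag the organizer, and leave everything else where it stands.

Things in the scene. Friction and masses are not known exactly. Their poses are not given: they have to be found in the camera images.
- organizer: Pink twin-row weekly pill organizer, loose (about 0.9 kg, slides under a push above about 4 N), 280 mm long (its y), 92 mm wide (its x). Origin: underside, mid-width, 135 mm from the deck end; z up. y -30 to +145 mm: two rows of seven lids, top 30 mm high, steel lock bar along the middle, bridge (38 mm high) at the far end. y -135 to -30 mm: flat deck, top 40 mm high, with an L-shaped slot 14 mm wide.
- knob_top (a point): Centre of the top of the grey upright knob that rides in the slot: a round knob 16 mm in diameter and 24 mm high, its underside 2 mm above the deck, its top 66 mm above the nightstand. Its 10 mm stem runs in the slot and cannot be lifted out. It slides with a light drag of about 1 N and stays where it is left.
- slot_start (a point): Middle of the closed outer end of the slot's long leg, on the deck's top (40 mm high): knob axis at the start of travel. In the organizer's x, y: (-18, -115) mm.
- slot_corner (a point): Corner of the L on the deck's top: the knob's axis when it is fully pushed along the long leg. In the organizer's x, y: (-18, -60) mm, 55 mm along +y from slot_start.
- slot_end (a point): End of the slot's short leg on the deck's top: the knob's axis when locked. In the organizer's x, y: (18, -60) mm, 36 mm along +x from slot_corner.
- lock_bar (a joint): Travel of the knob (with the lock bar) along the slot's long leg, along the organizer's +y: 0 at the outer end, 0.055 m at the corner; drag 1.2 N. It starts at 0 to 0.015.
- lock_knob (a joint): Travel of the knob along the slot's short leg, along the organizer's +x: 0 in the long leg, 0.036 m at the locked end; drag 1.0 N. It can grow only when lock_bar is within about 2 mm of 0.055. It starts at 0.
- tumbler: Bystander: clear glass tumbler, 68 mm across, 95 mm high, upright; origin at the centre of its foot. Stands near the organizer.
- jar: Bystander: low white jar with lid, 58 mm across, 50 mm high; origin at the centre of its underside. Stands near the organizer.
- hairbrush: Bystander: wooden hairbrush lying bristles down, 52 mm wide, 195 mm long along its y, 32 mm high; origin underneath, near the middle of its length. Lies beyond the deck.
- dish: Bystander: white ceramic dish, 100 mm across, 22 mm high; origin at the centre of its underside. Stands beyond the lids.
- key_ring: Bystander: steel ring with two keys, about 70 mm long and 4 mm thick, lying in the dish; origin underneath, near its middle.
- book: Bystander: closed book lying flat, 195 x 130 x 22 mm; origin at the centre of its underside. At the right side of the nightstand.
- clock: Bystander: white clock with a blank dark face, 50 x 110 x 75 mm; origin at the centre of its underside. At the left side of the nightstand.

How it is judged:
On the way, in this order (a step that is already met when the one before it is completed fails the run):
1. the knob has been pushed along the long leg to the corner (value of joint lock_bar above 0.051 m and value of joint lock_knob below 0.012 m), for 0.1 s.
2. the knob has been pushed along the short leg to the slot's end (value of joint lock_bar above 0.051 m and value of joint lock_knob above 0.0325 m), for 0.2 s.
At the end, for the whole second after the job is handed in: The knob stands at the end of the short leg (within 3.5 mm of its full 36 mm travel, the lock bar within 4 mm of its full 55 mm); the organizer is flat, at rest and within 25 mm of where it stood; every bystander is within 20 mm (the key ring 30 mm) of where it was (all of step 2 and velocity of joint lock_knob below 0.005 m/s and linear speed of organizer below 0.01 m/s and distance of organizer from where it was at the start of the episode below 0.025 m and angle between organizer's own z axis and vertical below 0.05 rad and distance of each of tumbler, jar, hairbrush, dish, book, clock from where it was at the start of the episode below 0.02 m and distance of key_ring from where it was at the start of the episode below 0.03 m); the robot touches nothing.
It fails at once if the organizer is lifted or tipped (height (world z) of organizer above 0.008 m or angle between organizer's own z axis and vertical above 0.12 rad).
It fails at once if the organizer is dragged more than 25 mm (distance of organizer from where it was at the start of the episode above 0.025 m).
It fails at once if a bystander is moved more than 20 mm (key ring 30 mm) (distance of any of tumbler, jar, hairbrush, dish, book, clock from where it was at the start of the episode above 0.02 m or distance of key_ring from where it was at the start of the episode above 0.03 m).
It also fails if it takes over 48 s, if anything falls off the work surface, if the arm or the gripper's body presses on something with over 40 N, if the wrist force passes 120 N, or if a joint passes its speed limit or range.

## Working session

There is one attempt and no reset: what is moved stays moved. The work goes in short steps, Python scripts to look and compute and a tool call to move; the robot and the scene stay as the last step left them, time stands still between calls to the robot, and variables do not carry over. Pictures are saved under pics/ and viewed, and the job is handed in when it is done.

Besides the shell and the picture viewer there is one more tool, called after ">>>" as name([rows], argument=value, ...), one row to a line, values as JSON. jog_arm: Moves the arm, as the interface text tells. Its arguments: {"type":"object","properties":{"increments":{"type":"array"},"grip":{"type":"number"},"newtons":{"type":"number"}},"required":["increments"]}

```bash
mkdir -p pics
python3 - <<'E'
from workcell import telemetry, eyes, env
import cv2
o=telemetry.get_obs()
print(o['time'],o['tcp_pos'],o['ee_rot'],o['grip_width'],o['wrist_force'])
for n in ["scene","side","wrist"]:
    p=eyes.camera_params(n);print(n,p)
    cv2.imwrite(f'pics/{n}0.png',eyes.grab_frame(n)[:,:,::-1])
E
```

```text
0.0 [ 0.14756927 -0.47737507  0.23079239] [-1.57196036e+00  2.30152986e-06 -2.84176036e+00] 1.002670877970368 [0.22492392 0.08716965 0.49939194]
scene {'intrinsics': array([[480.21065039,   0.        , 280.49536008],
       [  0.        , 480.21065039, 210.31133872],
       [  0.        ,   0.        ,   1.        ]]), 'camera_from_world': array([[-0.84456261,  0.53540879,  0.00717053,  0.50675978],
       [ 0.41706536,  0.66616623, -0.61828718, -0.18936448],
       [-0.33581315, -0.51919166, -0.78591956,  1.50583973],
       [ 0.        ,  0.        ,  0.        ,  1.        ]])}
side {'intrinsics': array([[402.27392767,   0.        , 281.03888433],
       [  0.        , 402.27392767, 204.91554233],
       [  0.        ,   0.        ,   1.        ]]), 'camera_from_world': array([[ 0.99376432, -0.11047829,  0.01506714, -0.58206478],
       [-0.05179158, -0.57703206, -0.81507768,  0.08311896],
       [ 0.09874261,  0.80921477, -0.57915572,  1.00767342],
       [ 0.        ,  0.        ,  0.        ,  1.        ]])}
wrist {'intrinsics': array([[313.30029414,   0.        , 278.02451578],
       [  0.        , 313.30029414, 211.15059069],
       [  0.        ,   0.        ,   1.        ]]), 'camera_from_world': array([[ 0.29508284, -0.95547102, -0.00111499, -0.49922802],
       [-0.90840702, -0.28090919,  0.30965581, -0.0390987 ],
       [-0.29618036, -0.09036125, -0.95084806,  0.38165114],
       [ 0.        ,  0.        ,  0.        ,  1.        ]])}
```

View pics/scene0.png

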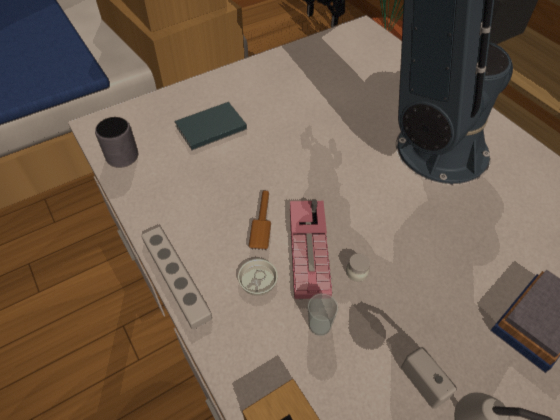

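View pics/side0.png

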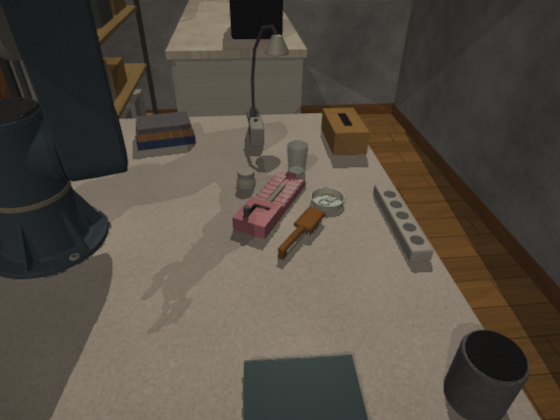

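View pics/wrist0.png

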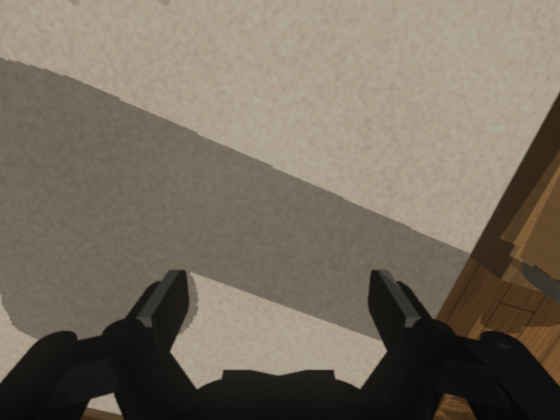

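The scene view shows the organizer from its deck (308,215) to its far end (313,293), with the knob near (313,204). In the side view the deck is near (255,215). I'll zoom in next.

Run:
```python
import cv2
a=cv2.imread('pics/scene0.png')[185:310,270:390]; cv2.imwrite('pics/sc_z.png',cv2.resize(a,None,fx=4.8,fy=4.8,interpolation=cv2.INTER_CUBIC))
a=cv2.imread('pics/side0.png')[165:240,225:325]; cv2.imwrite('pics/si_z.png',cv2.resize(a,None,fx=7,fy=7,interpolation=cv2.INTER_CUBIC))
```

```text
(no output)
```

View pics/sc_z.png

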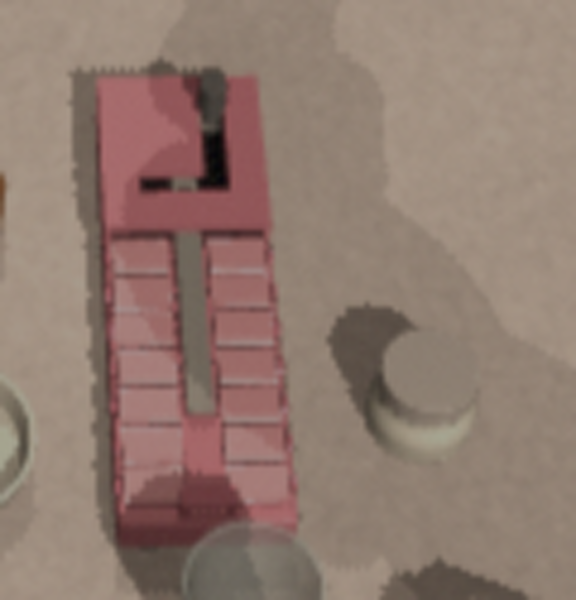

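View pics/si_z.png

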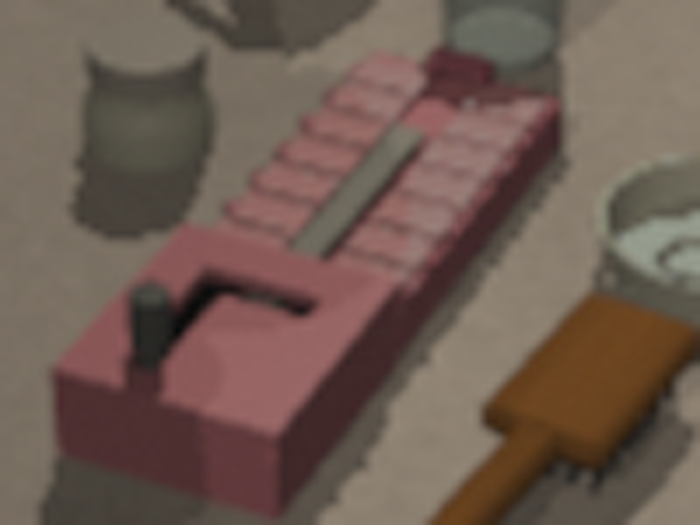

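```bash
cat > h.py <<'E'
import numpy as np
from workcell import telemetry, eyes, env
from scipy.optimize import least_squares
def proj(n,P,prm=None):
    p=prm or eyes.camera_params(n);T=p['camera_from_world'];K=p['intrinsics']
    c=np.atleast_2d(P)@T[:3,:3].T+T[:3,3];u=c@K.T
    return u[:,:2]/u[:,2:]
def W(s,P):
    P=np.atleast_2d(P)/1000.;c,n=np.cos(s[2]),np.sin(s[2])
    return np.c_[s[0]+c*P[:,0]-n*P[:,1],s[1]+n*P[:,0]+c*P[:,1],P[:,2]]
E
python3 - <<'E'
from h import *
up=lambda a,s,o:(np.array(a)+.5)/s-.5+np.array(o)
P=[(46,-135,40),(-46,-135,40),(-46,-30,40),(46,-30,40),(-25,-53,40),(25,-53,40)]
sc=up([(97,78),(258,76),(272,229),(107,234),(229,188),(140,190)],4.8,(270,185))
P2=P[:4]; si=up([(278,437),(55,372),(185,225),(402,288)],7,(225,165))
a,b=eyes.camera_params('scene'),eyes.camera_params('side')
f=lambda s:np.r_[(proj('scene',W(s,P),a)-sc).ravel(),(proj('side',W(s,P2),b)-si).ravel()]
r=min((least_squares(f,[.5,-.1,t]) for t in np.arange(-3,3.1,1)),key=lambda r:r.cost)
print(r.x,np.degrees(r.x[2]),r.fun.reshape(-1,2).round(1))
ks=up([(213,76)],4.8,(270,185));kd=up([(150,290)],7,(225,165))
g=lambda v:np.r_[(proj('scene',W(r.x,[-18,-115+v[0],66]),a)-ks).ravel(),(proj('side',W(r.x,[-18,-115+v[0],66]),b)-kd).ravel()]
q=least_squares(g,[5.]);print('lock_bar mm',q.x,q.fun)
for n,p in dict(knob=(-18,-115+q.x[0],66),start=(-18,-115,66),corner=(-18,-60,66),end=(18,-60,66)).items(): print(n,W(r.x,p))
E
```

```text
[ 0.56648304  0.08598381 -0.53474572] -30.638672983340584 [[-0.4  0.1]
 [-0.6 -0.1]
 [-0.1 -1. ]
 [-0.8 -1.4]
 [ 0.2  0.6]
 [-0.1  0.6]
 [-0.1 -0.4]
 [-0.7 -0.8]
 [ 0.  -0.6]
 [-0.4 -1.3]]
lock_bar mm [3.56584555] [-0.14039526  0.72901051 -0.48429581  0.55362409]
knob [[ 0.49420655 -0.00072074  0.066     ]]
start [[ 0.49238931 -0.00378879  0.066     ]]
corner [[0.52041854 0.04353312 0.066     ]]
end [[0.55139287 0.02518672 0.066     ]]
```

>>> jog_arm([
  {"turn":-0.123},
  {"turn":-0.123},
  {"turn":-0.123},
  {"turn":-0.123},
  {"turn":-0.123},
], grip=1)

```text
invalid input
```

>>> jog_arm([
  {"turn":-0.121},
  {},
  {},
])

```text
invalid input
```

```bash
cat >> h.py <<'E'
S=np.array([0.56648304,0.08598381,-0.53474572])
def rel(S=S):
    o=telemetry.get_obs();t=np.array(o['tcp_pos']);c,n=np.cos(S[2]),np.sin(S[2]);d=t[:2]-S[:2]
    yaw=o['ee_rot'][2]
    print('t %.2f org x,y mm %.1f %.1f z %.1f yaw-want deg %.2f F'%(o['time'],1e3*(c*d[0]+n*d[1]),1e3*(-n*d[0]+c*d[1]),1e3*t[2],np.degrees(yaw-(S[2]-np.pi/2))),np.round(o['wrist_force'],1),'q',np.round(o['q'],2),'g',round(o['grip_width'],2),o['ee_rot'])
E
python3 -c "
from h import *
rel()"
```

```text
t 0.15 org x,y mm -73.3 -698.3 z 231.0 yaw-want deg -42.18 F [-1.2 -0.4  0.3] q [-1.27  0.21 -0.03  1.32  0.    1.57] g 1.0 [-1.57160381e+00  5.09555539e-06 -2.84175903e+00]
```

>>> jog_arm([
  {"x":0,"y":0,"z":0,"turn":-0.123},
  {"x":0,"y":0,"z":0,"turn":-0.123},
  {"x":0,"y":0,"z":0,"turn":-0.123},
  {"x":0,"y":0,"z":0,"turn":-0.123},
  {"x":0,"y":0,"z":0,"turn":-0.123},
], grip=1)

```text
time: 0.57
tcp_pos: [0.1476, -0.4776, 0.2311]
ee_rot: [-1.571, 0.0, -2.221]
wrist_force: [-0.0, 0.0, 0.4]
grip_width: 0.301
```

>>> jog_arm([
  {"x":0,"y":0,"z":0,"turn":-0.121},
  {"x":0,"y":0,"z":0,"turn":0},
  {"x":0,"y":0,"z":0,"turn":0},
])

```text
time: 0.82
tcp_pos: [0.1476, -0.4776, 0.2311]
ee_rot: [-1.571, 0.0, -2.11]
wrist_force: [0.8, 0.3, 0.3]
grip_width: -0.003
```

```bash
python3 -c "
from h import *
rel()"
```

```text
t 0.82 org x,y mm -73.2 -698.3 z 231.1 yaw-want deg -0.24 F [0.8 0.3 0.3] q [-1.27  0.21 -0.03  1.32  0.    0.84] g -0.0 [-1.57107831e+00  2.59240419e-04 -2.10969177e+00]
```

>>> jog_arm([
  {"x":-0.035,"y":0,"z":0.0035,"turn":-0.004},
  {"x":-0.035,"y":0,"z":0.0035,"turn":0},
  {"x":-0.035,"y":0,"z":0.0035,"turn":0},
  {"x":-0.035,"y":0,"z":0.0035,"turn":0},
  {"x":-0.035,"y":0,"z":0.0035,"turn":0},
])

```text
time: 1.23
tcp_pos: [0.252, -0.3343, 0.2313]
ee_rot: [-1.571, 0.0, -2.107]
wrist_force: [1.2, 0.1, -0.3]
grip_width: -0.004
```

>>> jog_arm([
  {"x":-0.035,"y":0,"z":0.0035,"turn":0},
  {"x":-0.035,"y":0,"z":0.0035,"turn":0},
  {"x":-0.035,"y":0,"z":0.0035,"turn":0},
  {"x":-0.035,"y":0,"z":0.0035,"turn":0},
  {"x":-0.035,"y":0,"z":0.0035,"turn":0},
])

```text
time: 1.65
tcp_pos: [0.3558, -0.1921, 0.2314]
ee_rot: [-1.57, 0.0, -2.107]
wrist_force: [0.6, -0.6, -0.3]
grip_width: -0.003
```

>>> jog_arm([
  {"x":-0.035,"y":0.02,"z":0.0035,"turn":0},
  {"x":-0.035,"y":0.02,"z":0.0035,"turn":0},
  {"x":-0.035,"y":0.02,"z":0.0035,"turn":0},
  {"x":0,"y":0.02,"z":0,"turn":0},
  {"x":0,"y":0,"z":0,"turn":0},
])

```text
time: 2.07
tcp_pos: [0.4162, -0.1066, 0.1482]
ee_rot: [-1.575, -0.001, -2.103]
wrist_force: [-1.0, -0.8, -0.8]
grip_width: -0.003
```

```bash
python3 -c "
from h import *
import cv2,pickle
rel()
pickle.dump(eyes.camera_params('wrist'),open('w1.pkl','wb'))
im=eyes.grab_frame('wrist')[:,:,::-1].copy();cv2.imwrite('pics/w1.png',im)
cv2.imwrite('pics/side1.png',cv2.resize(eyes.grab_frame('side')[110:260,180:380,::-1],None,fx=4,fy=4,interpolation=cv2.INTER_CUBIC))
rel()"
```

```text
t 2.07 org x,y mm -31.2 -242.3 z 148.2 yaw-want deg 0.16 F [-1.  -0.8 -0.8] q [-0.25  0.11 -0.37  1.09 -0.    1.85] g -0.0 [-1.57548547e+00 -1.37631482e-03 -2.10266666e+00]
t 2.17 org x,y mm -29.6 -243.6 z 151.5 yaw-want deg 0.08 F [ 0.4 -0.   0.3] q [-0.25  0.11 -0.37  1.1  -0.    1.85] g 0.0 [-1.57199583e+00 -5.51945118e-04 -2.10417654e+00]
```

View pics/w1.png

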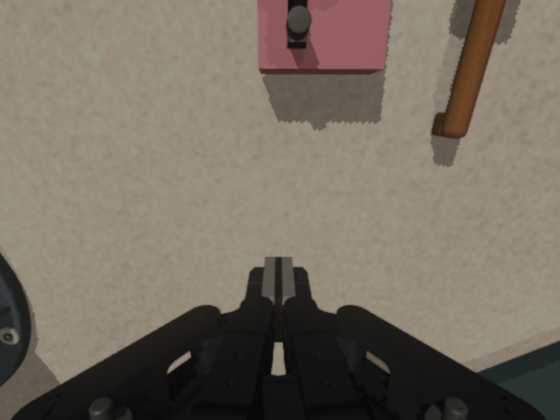

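View pics/side1.png

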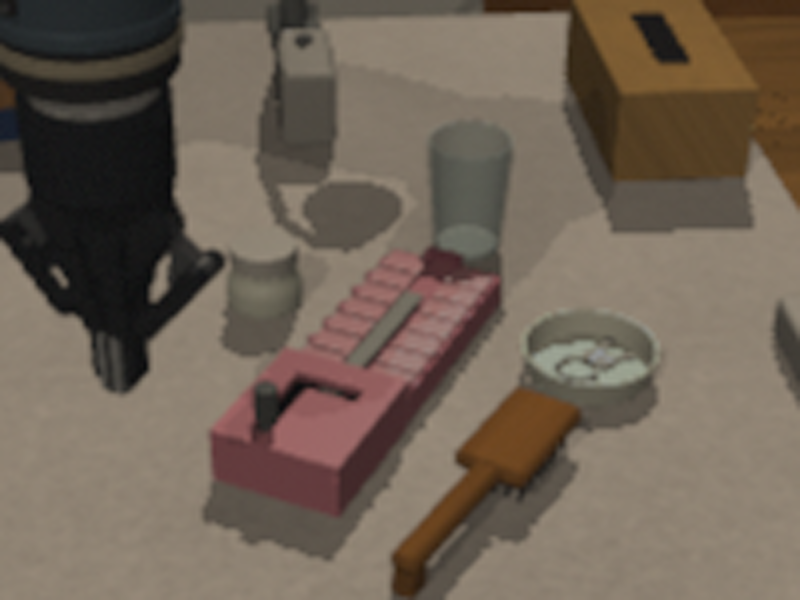

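The wrist view shows the deck's outer edge from (260,70) to (384,70) and the knob top at (298,20). The path is clear, so I'll move closer.

>>> jog_arm([
  {"x":-0.02,"y":0,"z":0.003,"turn":0},
  {"x":-0.02,"y":0,"z":0.003,"turn":0},
  {"x":-0.02,"y":0,"z":0.003,"turn":0},
  {"x":-0.015,"y":0,"z":0.003,"turn":0},
  {"x":0,"y":0,"z":0,"turn":0},
])

```text
time: 2.58
tcp_pos: [0.4676, -0.0496, 0.153]
ee_rot: [-1.569, 0.001, -2.104]
wrist_force: [0.3, -0.2, -0.1]
grip_width: 0.002
```

>>> jog_arm([
  {"x":0,"y":0,"z":0,"turn":0},
  {"x":0,"y":0,"z":0,"turn":0},
])

```text
time: 2.75
tcp_pos: [0.4656, -0.0509, 0.1522]
ee_rot: [-1.57, 0.0, -2.104]
wrist_force: [0.3, -1.4, 0.1]
grip_width: 0.002
```

```bash
python3 -c "
from h import *
import cv2,pickle
rel()
pickle.dump(eyes.camera_params('wrist'),open('w2.pkl','wb'))
im=eyes.grab_frame('wrist')[:,:,::-1].copy();cv2.imwrite('pics/w2.png',im)
p=pickle.load(open('w2.pkl','rb'))
print(proj('',W(S,[(46,-135,40),(-46,-135,40),(-46,-30,40),(46,-30,40),(-25,-53,40),(25,-53,40),(-18,-111.4,66)]),p).round(1))
"
```

```text
t 2.75 org x,y mm -17.0 -169.2 z 152.2 yaw-want deg 0.09 F [ 0.3 -1.4  0.1] q [-0.11  0.18 -0.28  1.11 -0.    2.  ] g 0.0 [-1.56980408e+00  2.01552487e-04 -2.10394364e+00]
[[353.6 168.6]
 [241.7 168.5]
 [236.7  23.3]
 [364.7  23.6]
 [266.2  58.7]
 [333.7  58.8]
 [275.6 142.5]]
```

View pics/w2.png

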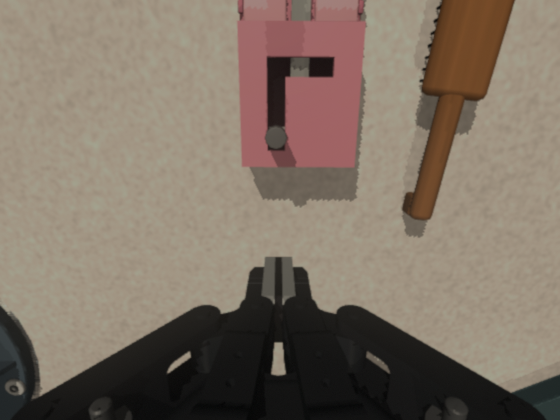

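The fit agrees with the wrist view to about 1–2 mm: corners at (242,167) and (357,167), slot corner at (266,57), knob at (276,137). I'll descend beyond the deck.

>>> jog_arm([
  {"x":0,"y":0.02,"z":0,"turn":0},
  {"x":0,"y":0.02,"z":0,"turn":0},
  {"x":0,"y":0.02,"z":0,"turn":0},
  {"x":0,"y":0.02,"z":0,"turn":0},
  {"x":0,"y":0.02,"z":0,"turn":0},
])

```text
time: 3.22
tcp_pos: [0.4654, -0.0508, 0.0509]
ee_rot: [-1.57, 0.0, -2.104]
wrist_force: [0.3, -0.4, 1.0]
grip_width: -0.001
```

>>> jog_arm([
  {"x":0,"y":0.004,"z":0,"turn":0},
  {"x":0,"y":0,"z":0,"turn":0},
  {"x":0,"y":0,"z":0,"turn":0},
  {"x":0,"y":0,"z":0,"turn":0},
])

```text
time: 3.55
tcp_pos: [0.4665, -0.0502, 0.0486]
ee_rot: [-1.569, 0.001, -2.102]
wrist_force: [0.9, 0.2, 0.1]
grip_width: 0.004
```

```bash
python3 -c "
from h import *
rel()"
```

```text
t 3.55 org x,y mm -16.6 -168.2 z 48.6 yaw-want deg 0.18 F [0.9 0.2 0.1] q [-0.11  0.27 -0.45  0.85 -0.    2.  ] g 0.0 [-1.56918332e+00  6.92057572e-04 -2.10233320e+00]
```

>>> jog_arm([
  {"x":-0.01,"y":0,"z":0,"turn":0},
  {"x":-0.01,"y":0,"z":-0.001,"turn":0},
  {"x":-0.01,"y":0,"z":0,"turn":0},
  {"x":-0.006,"y":0,"z":0,"turn":0},
  {"x":-0.005,"y":0,"z":0,"turn":0},
])

```text
time: 3.97
tcp_pos: [0.4863, -0.0129, 0.0474]
ee_rot: [-1.571, 0.0, -2.101]
wrist_force: [-0.9, -0.8, 1.3]
grip_width: -0.004
```

>>> jog_arm([
  {"x":-0.005,"y":0,"z":0,"turn":0},
  {"x":-0.005,"y":0,"z":0,"turn":0},
  {"x":-0.005,"y":0,"z":0,"turn":0},
  {"x":-0.005,"y":0,"z":0,"turn":0},
  {"x":0,"y":0,"z":0,"turn":0},
])

```text
time: 4.38
tcp_pos: [0.4962, 0.0039, 0.0473]
ee_rot: [-1.571, 0.0, -2.101]
wrist_force: [-0.3, -0.2, -0.8]
grip_width: 0.002
```

```bash
python3 -c "
from h import *
import cv2
rel()
cv2.imwrite('pics/w3.png',eyes.grab_frame('wrist')[:,:,::-1])
"
```

```text
t 4.38 org x,y mm -18.6 -106.4 z 47.3 yaw-want deg 0.24 F [-0.3 -0.2 -0.8] q [ 0.01  0.32 -0.38  0.87  0.    2.11] g 0.0 [-1.57076847e+00  2.98629668e-04 -2.10134947e+00]
```

View pics/w3.png

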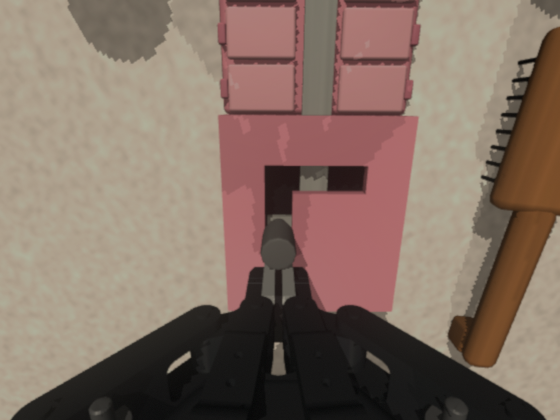

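The knob at (279,245) sits centred on the fingertips and is moving along the long leg. The organizer hasn't moved visibly, so I'll carry on.

>>> jog_arm([
  {"x":-0.005,"y":0,"z":0,"turn":0},
  {"x":-0.005,"y":0,"z":0,"turn":0},
  {"x":-0.005,"y":0,"z":0,"turn":0},
  {"x":-0.005,"y":0,"z":0,"turn":0},
  {"x":-0.004,"y":0,"z":0,"turn":0},
])

```text
time: 4.85
tcp_pos: [0.5082, 0.0245, 0.0473]
ee_rot: [-1.571, -0.0, -2.102]
wrist_force: [0.1, -1.9, -0.8]
grip_width: 0.001
```

>>> jog_arm([
  {"x":-0.002,"y":0,"z":0,"turn":0},
  {"x":0,"y":0,"z":0,"turn":0},
])

```text
time: 5.02
tcp_pos: [0.5092, 0.0261, 0.0473]
ee_rot: [-1.571, 0.0, -2.101]
wrist_force: [0.2, -0.7, 0.1]
grip_width: 0.003
```

```bash
python3 -c "
from h import *
import cv2,pickle
rel()
p=eyes.camera_params('wrist')
cv2.imwrite('pics/w4.png',eyes.grab_frame('wrist')[:,:,::-1])
print(proj('',W(S,[(46,-135,40),(-46,-135,40),(-46,-30,40),(46,-30,40),(-25,-53,40),(25,-53,40),(-18,-60,66)]),p).round(1))
"
```

```text
t 5.02 org x,y mm -18.8 -80.7 z 47.3 yaw-want deg 0.25 F [ 0.2 -0.7  0.1] q [ 0.05  0.34 -0.34  0.88  0.    2.15] g 0.0 [-1.57079458e+00  2.00712034e-04 -2.10126301e+00]
[[385.9 349.6]
 [230.3 349.1]
 [221.  173.6]
 [409.7 174.3]
 [264.6 218.3]
 [362.5 218.7]
 [278.3 253.1]]
```

View pics/w4.png

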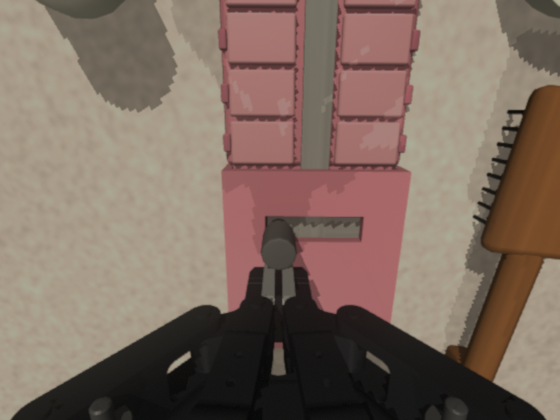

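>>> jog_arm([
  {"x":-0.001,"y":0,"z":0,"turn":0},
  {"x":-0.001,"y":0,"z":0,"turn":0},
  {"x":0,"y":0,"z":0,"turn":0},
])

```text
time: 5.32
tcp_pos: [0.5099, 0.0274, 0.0473]
ee_rot: [-1.571, -0.0, -2.102]
wrist_force: [-0.4, -0.5, 0.8]
grip_width: -0.001
```

>>> jog_arm([
  {"x":-0.001,"y":0,"z":0,"turn":0},
  {"x":0,"y":0,"z":0,"turn":0},
])

```text
time: 5.48
tcp_pos: [0.5104, 0.0281, 0.0473]
ee_rot: [-1.571, -0.0, -2.102]
wrist_force: [-1.6, -1.9, 0.5]
grip_width: 0.001
```

>>> jog_arm([
  {"x":-0.001,"y":0,"z":0,"turn":0},
  {"x":0,"y":0,"z":0,"turn":0},
])

```text
time: 5.65
tcp_pos: [0.5105, 0.0285, 0.0472]
ee_rot: [-1.571, -0.002, -2.102]
wrist_force: [-3.3, -6.0, 2.7]
grip_width: 0.002
```

The force rose to about 7 N, so the knob is at the stop. I'll back off and look.

>>> jog_arm([
  {"x":0.004,"y":0,"z":0,"turn":0},
  {"x":0.006,"y":0,"z":0,"turn":0},
  {"x":0.01,"y":0,"z":0,"turn":0},
  {"x":0,"y":-0.02,"z":0,"turn":0},
  {"x":0,"y":-0.025,"z":0,"turn":0},
])

```text
time: 6.07
tcp_pos: [0.4988, 0.0109, 0.0914]
ee_rot: [-1.574, -0.002, -2.103]
wrist_force: [0.4, 0.5, 0.5]
grip_width: 0.001
```

>>> jog_arm([
  {"x":0.02,"y":0,"z":0,"turn":0},
  {"x":0.02,"y":0,"z":0,"turn":0},
  {"x":0,"y":0,"z":0,"turn":0},
  {"x":0,"y":0,"z":0,"turn":0},
])

```text
time: 6.4
tcp_pos: [0.48, -0.0236, 0.0925]
ee_rot: [-1.571, 0.0, -2.103]
wrist_force: [-0.4, 0.8, -1.0]
grip_width: 0.001
```

```bash
python3 -c "
from h import *
import cv2,pickle
rel()
p=eyes.camera_params('wrist')
cv2.imwrite('pics/w5.png',eyes.grab_frame('wrist')[:,:,::-1])
print(proj('',W(S,[(46,-135,40),(-46,-135,40),(-46,-30,40),(46,-30,40),(-25,-53,40),(25,-53,40),(-18,-60,66)]),p).round(1))
"
```

```text
t 6.40 org x,y mm -18.5 -138.3 z 92.5 yaw-want deg 0.12 F [-0.4  0.8 -1. ] q [-0.05  0.25 -0.35  0.97  0.    2.05] g 0.0 [-1.57059226e+00  3.22951431e-04 -2.10347950e+00]
[[372.9 230.4]
 [235.9 230.2]
 [228.6  57.8]
 [390.6  58.1]
 [266.  100.8]
 [350.6 100.9]
 [277.8 113.8]]
```

View pics/w5.png

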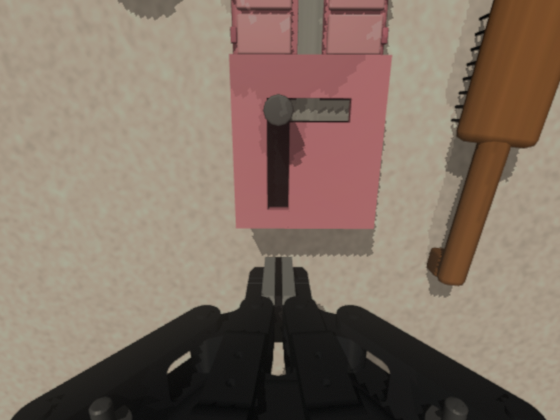

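The knob is at the corner (278,108). Next I'll go round to its −x side.

>>> jog_arm([
  {"x":0,"y":0,"z":-0.018,"turn":0},
  {"x":-0.02,"y":0,"z":-0.018,"turn":0},
  {"x":-0.02,"y":0,"z":0,"turn":0},
  {"x":-0.02,"y":0,"z":0,"turn":0},
  {"x":-0.019,"y":0,"z":0,"turn":0},
])

```text
time: 6.87
tcp_pos: [0.49, 0.0652, 0.0924]
ee_rot: [-1.571, 0.0, -2.101]
wrist_force: [-0.1, -0.6, -0.5]
grip_width: 0.001
```

>>> jog_arm([
  {"x":0,"y":0,"z":0,"turn":0},
  {"x":0,"y":0,"z":0,"turn":0},
  {"x":0,"y":0,"z":0,"turn":0},
])

```text
time: 7.12
tcp_pos: [0.4892, 0.0637, 0.092]
ee_rot: [-1.571, -0.0, -2.101]
wrist_force: [-0.6, 0.6, 0.2]
grip_width: -0.001
```

```bash
python3 -c "
from h import *
import cv2
rel()
cv2.imwrite('pics/w6.png',eyes.grab_frame('wrist')[:,:,::-1])
cv2.imwrite('pics/side6.png',cv2.resize(eyes.grab_frame('side')[110:260,180:380,::-1],None,fx=4,fy=4,interpolation=cv2.INTER_CUBIC))
"
```

```text
t 7.12 org x,y mm -55.1 -58.5 z 92.0 yaw-want deg 0.25 F [-0.6  0.6  0.2] q [ 0.13  0.27 -0.32  0.98 -0.    2.23] g -0.0 [-1.57126835e+00 -4.05773675e-04 -2.10125534e+00]
```

View pics/w6.png

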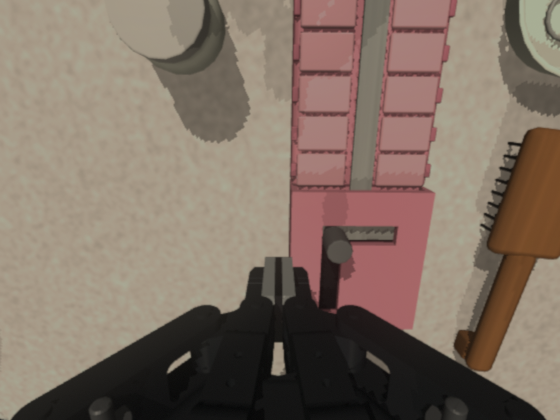

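View pics/side6.png

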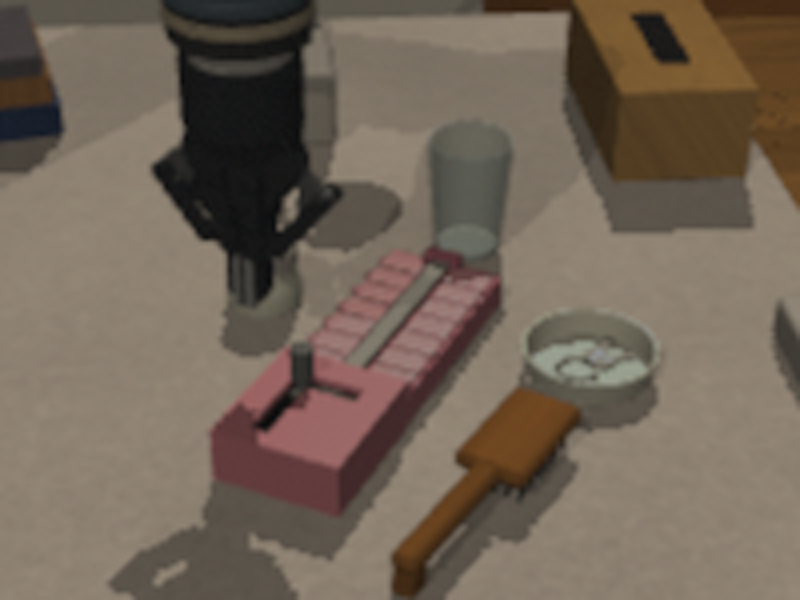

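The fingers are clear of the knob (339,245) on the −x side and well away from the jar. I'll descend and push.

>>> jog_arm([
  {"x":0,"y":0.015,"z":0,"turn":0},
  {"x":0,"y":0.015,"z":0,"turn":0},
  {"x":0,"y":0.015,"z":0,"turn":0},
  {"x":0,"y":0,"z":0,"turn":0},
  {"x":0,"y":0,"z":0,"turn":0},
])

```text
time: 7.63
tcp_pos: [0.4889, 0.0632, 0.0472]
ee_rot: [-1.572, -0.001, -2.102]
wrist_force: [-0.0, 0.8, 0.7]
grip_width: 0.001
```

>>> jog_arm([
  {"x":0,"y":0,"z":0.004,"turn":0},
  {"x":0,"y":0,"z":0.004,"turn":0},
  {"x":0,"y":0,"z":0.004,"turn":0},
  {"x":0,"y":0,"z":0.004,"turn":0},
  {"x":0,"y":0,"z":0.004,"turn":0},
])

```text
time: 8.05
tcp_pos: [0.5074, 0.0534, 0.0477]
ee_rot: [-1.57, 0.0, -2.102]
wrist_force: [-1.0, 1.4, 1.0]
grip_width: -0.002
```

>>> jog_arm([
  {"x":0,"y":0,"z":0.004,"turn":0},
  {"x":0,"y":0,"z":0.004,"turn":0},
  {"x":0,"y":0,"z":0.004,"turn":0},
  {"x":0,"y":0,"z":0,"turn":0},
])

```text
time: 8.38
tcp_pos: [0.5178, 0.0471, 0.0473]
ee_rot: [-1.57, 0.0, -2.102]
wrist_force: [0.0, -0.0, 0.4]
grip_width: -0.001
```

```bash
python3 -c "
from h import *
import cv2
rel()
cv2.imwrite('pics/w7.png',eyes.grab_frame('wrist')[:,:,::-1])
"
```

```text
t 8.38 org x,y mm -22.1 -58.2 z 47.3 yaw-want deg 0.20 F [ 0.  -0.   0.4] q [ 0.09  0.36 -0.32  0.89 -0.    2.19] g -0.0 [-1.57049056e+00  1.29157576e-05 -2.10210800e+00]
```

View pics/w7.png

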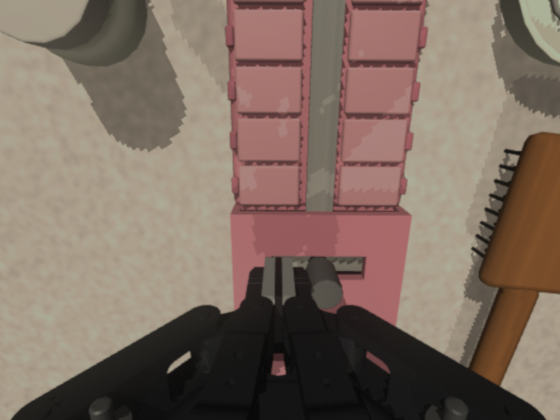

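The knob (325,275) is travelling along the short leg against the finger. I'll continue until the force rises.

>>> jog_arm([
  {"x":0,"y":0,"z":0.004,"turn":0},
  {"x":0,"y":0,"z":0.004,"turn":0},
  {"x":0,"y":0,"z":0.004,"turn":0},
  {"x":0,"y":0,"z":0.002,"turn":0},
  {"x":0,"y":0,"z":0,"turn":0},
])

```text
time: 8.85
tcp_pos: [0.5296, 0.0401, 0.0472]
ee_rot: [-1.571, -0.0, -2.102]
wrist_force: [-0.4, -0.1, 0.3]
grip_width: 0.001
```

>>> jog_arm([
  {"x":0,"y":0,"z":0.0015,"turn":0},
  {"x":0,"y":0,"z":0,"turn":0},
])

```text
time: 9.02
tcp_pos: [0.5306, 0.0396, 0.0473]
ee_rot: [-1.571, -0.0, -2.102]
wrist_force: [-1.1, -0.4, -0.5]
grip_width: 0.001
```

>>> jog_arm([
  {"x":0,"y":0,"z":0.0015,"turn":0},
  {"x":0,"y":0,"z":0,"turn":0},
])

```text
time: 9.18
tcp_pos: [0.5319, 0.0389, 0.0473]
ee_rot: [-1.571, 0.0, -2.102]
wrist_force: [-0.3, 0.5, 0.5]
grip_width: -0.001
```

```bash
python3 -c "
from h import *
import cv2
rel()
cv2.imwrite('pics/w8.png',eyes.grab_frame('wrist')[:,:,::-1])
"
```

```text
t 9.18 org x,y mm -5.8 -58.1 z 47.3 yaw-want deg 0.22 F [-0.3  0.5  0.5] q [ 0.07  0.39 -0.28  0.9  -0.    2.17] g -0.0 [-1.57074447e+00  3.08958951e-05 -2.10173856e+00]
```

View pics/w8.png

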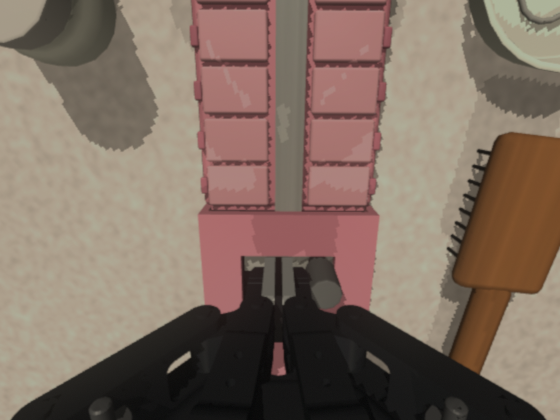

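The knob is almost at the slot's end (336,265). I'll keep on in small steps until the force rises.

>>> jog_arm([
  {"x":0,"y":0,"z":0.0015,"turn":0},
  {"x":0,"y":0,"z":0,"turn":0},
])

```text
time: 9.4
tcp_pos: [0.5332, 0.0381, 0.0473]
ee_rot: [-1.571, -0.0, -2.102]
wrist_force: [-0.7, 0.6, -0.8]
grip_width: -0.002
```

>>> jog_arm([
  {"x":0,"y":0,"z":0.001,"turn":0},
  {"x":0,"y":0,"z":0,"turn":0},
])

```text
time: 9.57
tcp_pos: [0.5335, 0.0378, 0.0471]
ee_rot: [-1.572, -0.0, -2.102]
wrist_force: [-4.1, 2.6, 1.3]
grip_width: 0.001
```

>>> jog_arm([
  {"x":0,"y":0,"z":0.001,"turn":0},
  {"x":0,"y":0,"z":0,"turn":0},
])

```text
time: 9.73
tcp_pos: [0.5343, 0.0373, 0.0471]
ee_rot: [-1.572, -0.0, -2.102]
wrist_force: [-5.3, 2.3, 1.6]
grip_width: -0.001
```

The force is about 6 N, so the knob is at its stop. I'll hold, back off and check.

>>> jog_arm([
  {"x":0,"y":0,"z":0,"turn":0},
  {"x":0,"y":0,"z":0,"turn":0},
  {"x":0,"y":0,"z":-0.004,"turn":0},
  {"x":0,"y":0,"z":-0.008,"turn":0},
  {"x":0,"y":0,"z":-0.01,"turn":0},
])

```text
time: 10.15
tcp_pos: [0.5157, 0.0484, 0.0474]
ee_rot: [-1.57, 0.0, -2.102]
wrist_force: [-0.1, 0.3, 0.2]
grip_width: 0.001
```

>>> jog_arm([
  {"x":0,"y":-0.02,"z":0,"turn":0},
  {"x":0,"y":-0.03,"z":0,"turn":0},
  {"x":0.03,"y":-0.02,"z":0,"turn":0},
  {"x":0.03,"y":0,"z":0,"turn":0},
  {"x":0.03,"y":0,"z":0,"turn":0},
])

```text
time: 10.57
tcp_pos: [0.47, -0.0295, 0.1186]
ee_rot: [-1.568, 0.001, -2.1]
wrist_force: [0.4, -1.1, 0.1]
grip_width: -0.0
```

>>> jog_arm([
  {"x":0.02,"y":0,"z":0,"turn":0},
  {"x":0,"y":0,"z":0,"turn":0},
  {"x":0,"y":0,"z":0,"turn":0},
  {"x":0,"y":0,"z":0,"turn":0},
])

```text
time: 10.9
tcp_pos: [0.4602, -0.0461, 0.1174]
ee_rot: [-1.57, 0.0, -2.102]
wrist_force: [0.2, -0.2, -0.0]
grip_width: -0.004
```

```bash
python3 -c "
from h import *
import cv2,pickle
rel()
p=eyes.camera_params('wrist')
cv2.imwrite('pics/w9.png',eyes.grab_frame('wrist')[:,:,::-1])
cv2.imwrite('pics/side9.png',eyes.grab_frame('side')[:,:,::-1])
print(proj('',W(S,[(46,-135,40),(-46,-135,40),(-46,-30,40),(46,-30,40),(-25,-53,40),(25,-53,40),(18,-60,66)]),p).round(1))
"
```

```text
t 10.90 org x,y mm -24.2 -167.8 z 117.4 yaw-want deg 0.21 F [ 0.2 -0.2 -0. ] q [-0.1   0.19 -0.36  1.02  0.    2.  ] g -0.0 [-1.57035600e+00  3.42911259e-04 -2.10183616e+00]
[[374.7 179.6]
 [246.6 179.2]
 [242.   11.3]
 [391.6  11.9]
 [276.1  52.8]
 [354.5  53.2]
 [351.9  59. ]]
```

View pics/w9.png

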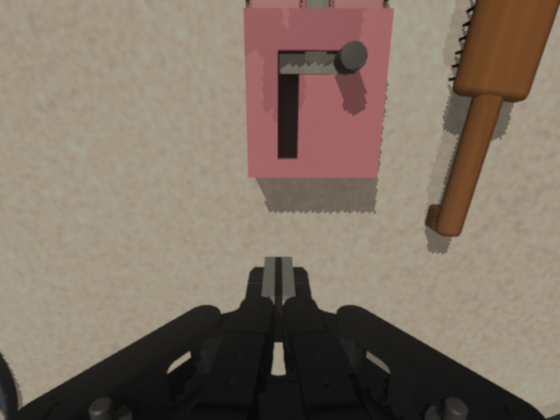

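View pics/side9.png

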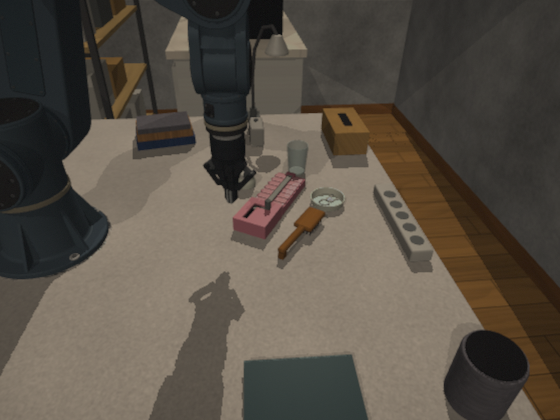

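The knob top is at (354,54), against the slot's end. The deck corners at (249,178) and (377,178) are about 2 px from their first-fit positions, and the bystanders look unchanged.

```bash
python3 -c "
from h import *
rel(); env.hand_in()"
```

```text
t 11.00 org x,y mm -24.1 -167.4 z 117.3 yaw-want deg 0.27 F [-0.3  0.3  0.5] q [-0.1   0.19 -0.36  1.02  0.    2.  ] g 0.0 [-1.57069777e+00  1.52203751e-04 -2.10078236e+00]
the job is handed in; nothing more can be done
```

I pushed the knob with the shut fingertips along the long leg to the corner, then along the short leg to the slot's end, and handed the job in at 11.0 s. The hand-in reports no verdict, so these are only my own checks.

- **Knob:** contact force rose to about 7 N at the corner stop and about 6 N at the end stop. The last wrist picture shows the knob against the slot's end, about 2 px to the side of and 5 px beyond the predicted locked point. The organizer's own shift accounts for about 2 px of that. The joint values themselves are not readable, so this rests on the force and the picture.
- **Organizer:** it looks flat and stands about 1–2 mm from where I first measured it, which is also about the calibration error.
- **Bystanders:** the tumbler, jar, hairbrush, dish, book and clock look unmoved by eye in the side and wrist pictures. I did not measure their positions.
- **Robot:** it was clear of everything at hand-in, with the tips at 117 mm height and the wrist force near zero.
- **Refused calls:** my first two move calls were refused, probably because their rows left out the zero values. The arm did not move, and no other check failed.

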